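# Push the plunger rod home in the big practice syringe

## Task

Take the plunger rod with the orange handle from its blue stand and slide it, white nose first, into the mouth of the big clear syringe barrel, pushing the rubber stopper ahead of it. When the rod is a little over half-way in, let go of it, take hold further back by the orange handle, and push on gently until you feel the stopper fully home at the bottom of the barrel; then let go. Never force the rod hard against the barrel or stopper, and leave the other things on the table undisturbed.

Things in the scene. Friction and masses are not known exactly. Their poses are not given: they have to be found in the camera images.
- rod_center (a point): mid-point of the plunger rod, on its axis. Loose straight rod, 195 mm long, about 90 g, along y: nose to -y, handle to +y (it may roll about y). Starts level on the stand, axis 40 mm above the table. White stem 18 mm in diameter, orange collar and handle behind it. Balance point about 15 mm from here towards the handle
- rod_nose (a point): centre of the rod's nose (front end), on its axis. The white stem runs 140 mm back from here, 18 mm in diameter; its first 5 mm taper to 11 mm
- rod_handle (a point): centre of the orange handle (25 mm in diameter, 50 mm long), on the axis, 170 mm behind the nose. In front of the handle is an orange collar 36 mm in diameter, 140 to 145 mm behind the nose. Once let go in the bore the rod droops by 1 to 4 degrees (handle some mm low): pushed while it droops it wedges and forces rise, so lift the handle back to bore height first
- stand: fixed blue stand, 70 x 215 mm (x, y), origin under its centre. Rod lies along its y, nose to -y. Foot 8 mm thick; nose saddle at y -94 to -66 mm, 45 mm high; handle block at y +58 to +102 mm, 53.5 mm high, which covers the handle's sides so that it cannot be gripped there. Between them the stem (y -66 to +42 mm) is free for fingers. The rod lifts straight up
- barrel_mouth (a point): centre of the open mouth of the syringe barrel, on the bore axis, 55 mm above the table. Clear, fixed, level barrel, 150 mm long, 28 mm outside, running from here to -y: the rod goes in along -y. Bore 20.4 mm, flared to about 26 mm over the first 6 mm. Wings 61 mm across, 11 mm behind the mouth; straps 74 mm high; foot 80 mm wide, 12 mm high, from 5 mm behind the mouth
- stopper_face (a point): centre of the near face of the dark rubber stopper in the bore, which the rod's nose pushes; 45 to 70 mm inside the mouth at the start, 135 mm inside when home (the rod's collar then stands 5 mm off the mouth)
- stopper (a joint): travel of the stopper into the barrel, m: its face is 0.045 + this inside the mouth; 0.090 is home, where it stops hard at the barrel's end. It stays where left; slides at about 8 N plus 15 N per m/s. It and the barrel are delicate: keep the rod's force on them, sideways force included, under 30 N
Things that resemble listed ones, but are neither listed nor needed, are in the scene too. What is shaped like the part that bears rod_center but brown or yellow is not meant.

How it is judged:
On the way, in this order (a step that is already met when the one before it is completed fails the run):
1. the rod is partway in the barrel (nose 55 to 120 mm inside the mouth) and let go of there (y of rod_nose in the frame of barrel_mouth between -0.12 and -0.055 m and angle between the y axis of rod_nose and the y axis of barrel_mouth, either way round below 0.12 rad and x of rod_nose in the frame of barrel_mouth between -0.006 and 0.006 m and z of rod_nose in the frame of barrel_mouth between -0.006 and 0.006 m and contact force between the fingers and rod below 0.1 N), for 0.2 s.
2. the rod has been taken hold of again by the handle end (the gripper within 35 mm of the handle's centre, touching the rod) while the nose is still less than 130 mm in (distance between the grasp point and rod_handle below 0.035 m and contact force between the fingers and rod above 0.5 N and y of rod_nose in the frame of barrel_mouth above -0.13 m), for 0.05 s.
3. the stopper is home (value of joint stopper above 0.088 m), for 0.2 s.
At the end, for the whole second after the job is handed in: the stopper is within 2 mm of the bottom of the barrel, the rod lies in the bore with its nose 131 to 140 mm inside the mouth (on the stopper, to about 2 mm), released and at rest (value of joint stopper above 0.088 m and y of rod_nose in the frame of barrel_mouth between -0.14 and -0.131 m and angle between the y axis of rod_nose and the y axis of barrel_mouth, either way round below 0.12 rad and x of rod_nose in the frame of barrel_mouth between -0.006 and 0.006 m and z of rod_nose in the frame of barrel_mouth between -0.006 and 0.006 m and contact force between the fingers and rod below 0.1 N and linear speed of rod below 0.01 m/s); the robot touches nothing.
It fails at once if the rod is pressed on the barrel or its stopper with more than 30 N (contact force between rod and barrel above 30 N).
It fails at once if a bystander is moved more than 30 mm (distance of any of small_syringe, vial_a, vial_b, tape_roll, stopcock_cap, steel_bowl, red_cap from where it was at the start of the episode above 0.03 m).
It also fails if it takes over 72 s, if anything falls off the work surface, if the arm or the gripper's body presses on something with over 40 N, if the wrist force passes 120 N, or if a joint passes its speed limit or range.

## Robot

A 6-joint arm with a two-finger parallel gripper is mounted at the origin on the work surface. World frame = base frame: x ahead of the robot, y to its left, z up, the work surface at z = 0. Lengths are in m, angles in rad, forces in N, time in s.
With the tool pointing down it reaches from about 0.25 to 0.8 m from the base axis. Payload 3.9 kg.
Tool frame: the origin (TCP) lies at the very end of the fingers, on their centre line; the grasp point (between the pads) lies 19 mm behind it (env.tcp_to_grasp is the z of the grasp point in the tool frame, in m); z points along the fingers, y is the direction in which the jaws open and shut (so a half turn about z gives the same grasp; the last joint's range is limited). The gripper opens to 85 mm and grips with 20 to 120 N. Pads are 22 mm wide; open, the fingers measure 114 mm over their backs; the gripper's body (76 mm by 85 mm) begins 54 mm behind the grasp point. The pads swing forward as they close: fully open they stand 13 mm farther back than shut.
Start: joints at [-1.234, 0.26, -0.138, 1.173, 0, 1.571], TCP at [0.173, -0.495, 0.231] pointing down, gripper open.
Joint ranges: [-2.78, 2.78], [-0.83, 1.72], [-1.28, 1.37], [-1.9, 2.12], [-1.57, 1.48], [-3.14, 3.14]. Speed limits (rad/s): [2.57, 2.57, 3.14, 3.14, 3.14, 3.14].

## Interface

Orientations are given as a rotation vector (axis times angle).
In Python, from station import env, jaws, inverse_kinematics, get_image, workorder, readout gives the robot as it stands. The module is installed in compiled form; this text tells all that it offers. Calls block until the motion is done:
- env.reach(position, orientation): joint-space move of the TCP to a pose.
- env.move_straight(position, max_speed=0.15, attitude=None, stop_force=None): straight line of the TCP; attitude=None keeps the orientation; max_speed is the mean speed in m/s. With stop_force (N) it stops when the force on the tool has changed by that much, and returns True; else False.
- env.goto_joints(angles): joint-space move.
- jaws.move_gripper(opening, f_grip=None): opening from 0.0 (shut) to 1.0 (fully open); f_grip is the grip in N (None keeps the last); returns when the fingers have stopped.
- env.pause(seconds).
- inverse_kinematics(position, orientation): joint angles nearest the present ones, or None.
- get_image(name): name is "scene" or "side" or "wrist"; returns a dict with "color" (400x640x3 uint8, red, green, blue), "fx", "fy", "cx", "cy" (pixels), "view" (4x4, takes a point from world to camera coordinates); the wrist camera has in their place "T_tool_cam" (4x4, takes a point from camera to tool coordinates, whose origin is the TCP and whose axes are the flange's). Camera axes: x right, y up, looking along -z (the intrinsics and any distortion apply to the point x, -y, -z); pixel columns grow to the right and rows downward; lengths in m; the calibration is good to about 2 mm. A picture is of the moment at which its call begins: read the wrist's pose just before it. There is no depth.
A pose or a line that the arm cannot do raises env.PlanningError and nothing moves.
- workorder.sign_off(): hands the job in, once; it reports no verdict.
Readings, each from a call of its own:
- readout.current_clock(): time.
- readout.current_joint_pos(): joint angles.
- readout.current_dq(): joint speeds.
- readout.current_tau(): joint torques, N m.
- readout.current_eef_pos(): TCP position.
- readout.current_tcp_rot(): TCP orientation.
- readout.current_force(): force on the tool from outside, world axes, zero at the start.
- readout.current_wrist_torque(): the same for the moment, N m.
- readout.current_finger_gap(): opening from 0.0 (shut) to 1.0 (fully open).
Only numpy, scipy, OpenCV 4.12 (cv2) and the standard library are available. Lean on these libraries where they do the work, as an engineer would, in place of code of your own. Each camera call takes 0.05 s, during which the arm holds its last target. There are 200 camera calls.

## Working session

There is one attempt and no reset: what is moved stays moved. The work goes in short steps, each a Python script; the robot and the scene stay as the last script left them, time stands still between calls to the robot, and variables do not carry over. Pictures are saved under pics/ and viewed, about 8 in all and at most 12, crops included, and the job is handed in when it is done.

```bash
mkdir -p pics; cat > h.py <<'E'
import numpy as np, cv2
from station import env, jaws, inverse_kinematics, get_image, workorder, readout
from scipy.spatial.transform import Rotation as R
def save(im,name,crop=None,s=1):
    c=im["color"][...,::-1]
    if crop: c=c[crop[1]:crop[3],crop[0]:crop[2]]
    cv2.imwrite("pics/"+name+".png",cv2.resize(c,None,fx=s,fy=s,interpolation=cv2.INTER_CUBIC))
def proj(im,P):
    V=im["view"]; p=V[:3,:3]@np.array(P)+V[:3,3]; p=p*[1,-1,-1]
    return np.array([im["fx"]*p[0]/p[2]+im["cx"],im["fy"]*p[1]/p[2]+im["cy"]])
def ray(im,uv):
    V=im["view"]; d=np.array([(uv[0]-im["cx"])/im["fx"],-(uv[1]-im["cy"])/im["fy"],-1.])
    Rt=V[:3,:3].T; return -Rt@V[:3,3],Rt@d
def atz(im,uv,z):
    o,d=ray(im,uv); return o+d*(z-o[2])/d[2]
E
python3 - <<'E'
from h import *
for n in("scene","side"):
    im=get_image(n); save(im,n); print(n,{k:(v if k!="color" else 0) for k,v in im.items()})
im=get_image("wrist"); print({k:v for k,v in im.items() if k!="color"})
print(readout.current_tcp_rot(),readout.current_clock(),env.tcp_to_grasp)
E
```

```text
scene {'color': 0, 'fx': 473.2895834204467, 'fy': 473.2895834204467, 'cx': 314.07736325059057, 'cy': 199.60594508387086, 'view': array([[-0.58271819,  0.81265929,  0.004939  ,  0.08600181],
       [-0.62958555, -0.4552712 ,  0.62956348,  0.29002493],
       [ 0.51386919,  0.36374857,  0.77693335, -1.51553814],
       [ 0.        ,  0.        ,  0.        ,  1.        ]])}
side {'color': 0, 'fx': 367.4344202098579, 'fy': 367.4344202098579, 'cx': 319.47279110536914, 'cy': 199.17646786561545, 'view': array([[-0.8251677 , -0.56450973,  0.02066466,  0.46006082],
       [ 0.38625403, -0.53715457,  0.74984852, -0.12539637],
       [-0.41219667,  0.62673259,  0.66128676, -0.86650593],
       [ 0.        ,  0.        ,  0.        ,  1.        ]])}
{'fx': 311.56146637359143, 'fy': 311.56146637359143, 'cx': 317.75030253137976, 'cy': 198.68166178492797, 'T_tool_cam': array([[-1.66114223e-03,  9.53316517e-01,  3.01968309e-01,
         7.73170159e-02],
       [ 9.99998616e-01,  1.61129688e-03,  4.14162679e-04,
        -7.89729541e-04],
       [-9.17324731e-05,  3.01968580e-01, -9.53317874e-01,
        -1.43101987e-01],
       [ 0.00000000e+00,  0.00000000e+00,  0.00000000e+00,
         1.00000000e+00]])}
[-3.09565787e+00 -5.26251412e-01  4.15032402e-04] 0.15 -0.0187
```

View pics/scene.png

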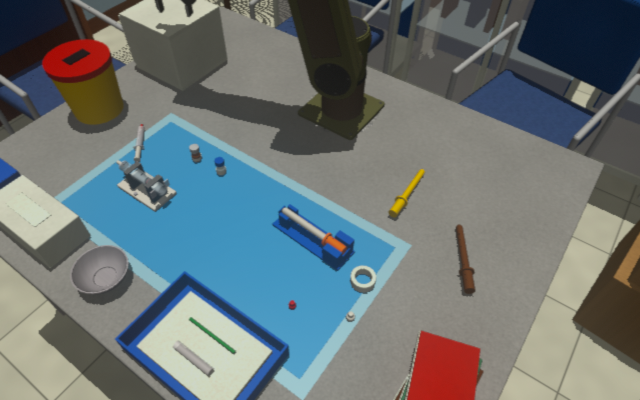

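View pics/side.png

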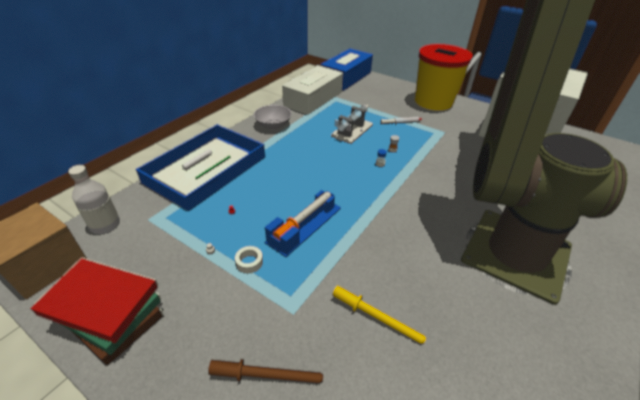

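The scene view shows the orange-handled rod on the blue stand at about (315,232). The yellow rod at (407,193) and the brown rod at (465,258) are decoys. The clear barrel on its white foot is at about (147,183), with the small syringe behind it at (139,140). I'll confirm both in one enlarged composite.

```bash
python3 - <<'E'
from h import *
a=get_image("scene")["color"][...,::-1];b=get_image("side")["color"][...,::-1]
c=lambda i,x,y:cv2.resize(i[y:y+75,x:x+100],(400,300),interpolation=cv2.INTER_CUBIC)
cv2.imwrite("pics/comp.png",np.vstack([np.hstack([c(a,265,195),c(a,95,140)]),np.hstack([c(b,255,180),c(b,310,85)])]))
E
```

```text
(no output)
```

View pics/comp.png

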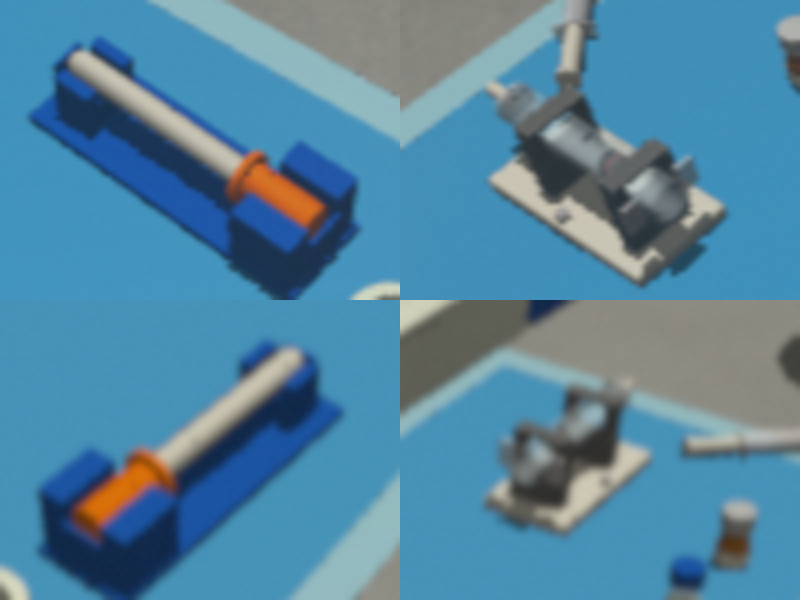

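The white stem with orange collar and handle on the blue stand is the rod. The barrel has its mouth towards the stand, at about scene (163,189), and its nozzle at the far end. Next I'll compute positions.

```bash
python3 - <<'E'
from h import *
s=get_image("scene"); d=get_image("side")
S=lambda x,y:(265+x/4,195+y/4)
B=lambda x,y:(95+(x-400)/4,140+y/4)
D=lambda x,y:(255+x/4,180+(y-300)/4)
E=lambda x,y:(310+(x-400)/4,85+(y-300)/4)
p=lambda n,v:print(n,np.round(v,4))
p("nose sc",atz(s,S(76,62),.04)); p("nose sd",atz(d,D(293,358),.04))
p("collar sc",atz(s,S(246,178),.04)); p("collar sd",atz(d,D(150,475),.04))
p("hend sc",atz(s,S(317,220),.04)); p("hend sd",atz(d,D(85,520),.04))
for n,q in dict(foot_left=(30,117),foot_near=(290,300),).items(): p("stand "+n,atz(s,S(*q),.008))
p("stand side far R",atz(d,D(342,411),.008))
for n,q in dict(far_L=(490,182),near=(641,284),right=(726,210)).items(): p("bfoot "+n,atz(s,B(*q),.012))
for n,q in dict(left=(488,498),near=(568,532),right=(652,455)).items(): p("bfoot side "+n,atz(d,E(*q),.012))
p("mouth sc",atz(s,B(668,198),.055)); p("mouth sd",atz(d,E(520,460),.055))
p("noz sc",atz(s,B(492,90),.055)); 
E
```

```text
nose sc [0.4541 0.1253 0.04  ]
nose sd [0.4477 0.1219 0.04  ]
collar sc [0.4639 0.2637 0.04  ]
collar sd [0.458  0.2596 0.04  ]
hend sc [0.4639 0.3154 0.04  ]
hend sd [0.4661 0.3097 0.04  ]
stand foot_left [0.488  0.1125 0.008 ]
stand foot_near [0.5025 0.3235 0.008 ]
stand side far R [0.4121 0.1157 0.008 ]
bfoot far_L [ 0.6359 -0.3104  0.012 ]
bfoot near [ 0.6363 -0.1608  0.012 ]
bfoot right [ 0.5593 -0.1619  0.012 ]
bfoot side left [ 0.6229 -0.1689  0.012 ]
bfoot side near [ 0.5427 -0.1637  0.012 ]
bfoot side right [ 0.5461 -0.3131  0.012 ]
mouth sc [ 0.5939 -0.1658  0.055 ]
mouth sd [ 0.5968 -0.1726  0.055 ]
noz sc [ 0.5971 -0.3344  0.055 ]
```

```bash
cat >> h.py <<'E'
RD=np.array([[0,-1,0],[-1,0,0],[0,0,-1.]])   # tool x -> -Y (camera towards barrel), jaws along X
def rv(yaw=0,pitch=0): return (R.from_euler('z',yaw)*R.from_euler('x',pitch)*R.from_matrix(RD)).as_rotvec()
def wrist():
    p=np.array(readout.current_eef_pos());r=R.from_rotvec(readout.current_tcp_rot()).as_matrix()
    im=get_image("wrist"); T=np.eye(4);T[:3,:3]=r;T[:3,3]=p
    im["view"]=np.linalg.inv(T@im["T_tool_cam"]); return im
E
python3 - <<'E'
from h import *
import pickle
env.reach([.595,-.2,.155],rv()); print(readout.current_joint_pos(),readout.current_eef_pos(),readout.current_clock())
b=wrist(); env.reach([.457,.215,.14],rv()); print(readout.current_joint_pos(),readout.current_clock())
r=wrist(); pickle.dump((b,r),open("w.pkl","wb"))
c=lambda i:cv2.resize(i["color"][0:400,170:470,::-1],(400,533),interpolation=cv2.INTER_CUBIC)
cv2.imwrite("pics/w.png",np.hstack([c(b),c(r)]))
E
```

```text
[-3.24815957e-01  4.72724516e-01 -1.37329120e-02  1.08423085e+00
 -9.52811937e-05 -1.89490854e+00] [ 0.5948852  -0.20035554  0.15507029] 3.2583
[ 4.38424019e-01  2.84605417e-01 -3.53496852e-01  9.32098886e-01
 -4.06842297e-04 -1.13124445e+00] 4.9167
```

View pics/w.png

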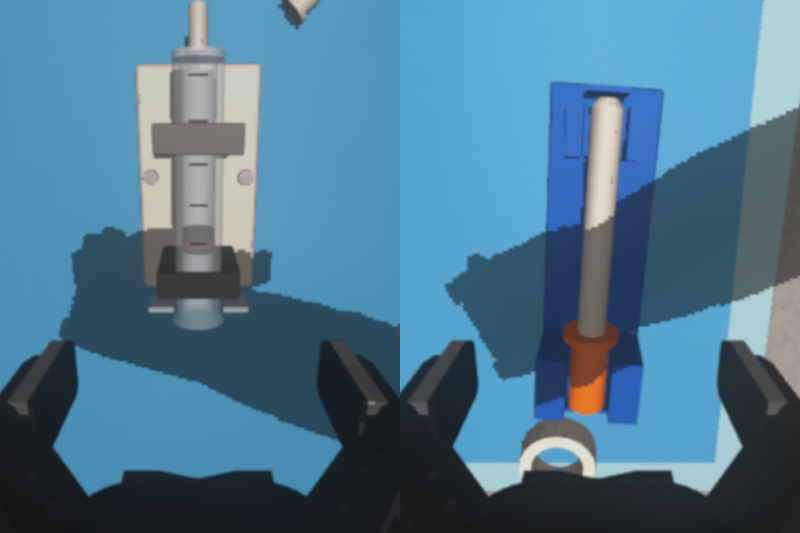

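```bash
python3 - <<'E'
from h import *
import pickle
b,r=pickle.load(open("w.pkl","rb"))
W=lambda x,y:((x%400)*.75+170,y*.75)
p=lambda n,v:print(n,np.round(v,4))
for n,q,z in (("mouth rim lo-edge z.069",(198.5,328),.069),("same z.041",(198.5,328),.041),("wing mid",(198,305),.055),("wing L",(148,305),.055),("wing R",(248,305),.055),("nozzle",(198,20),.055),("far flange",(198.7,52),.069),("foot nearL",(143,285),.012),("foot farR",(260,65),.012),("foot farL",(137,65),.012),("stopper face?",(198,245),.055)):
    p(n,atz(b,W(*q),z))
im=r["color"].astype(int); m=(im[...,0]>im[...,2]+4)
pts=[]
for row in range(72,310,6):
    c=np.where(m[row,270:350])[0]
    if len(c)>5:
        a=atz(r,(270+(c[0]+c[-1])/2,row),.040); L=atz(r,(270+c[0]-.5,row),.04);Q=atz(r,(270+c[-1]+.5,row),.04)
        print(row,len(c),np.round(a,4),round((L-Q)[0]*1e3,1)); pts.append(a)
E
```

```text
mouth rim lo-edge z.069 [ 0.594  -0.1641  0.069 ]
same z.041 [ 0.5939 -0.1503  0.041 ]
wing mid [ 0.5943 -0.1732  0.055 ]
wing L [ 0.6259 -0.1733  0.055 ]
wing R [ 0.5626 -0.1731  0.055 ]
nozzle [ 0.594  -0.3328  0.055 ]
far flange [ 0.5937 -0.3155  0.069 ]
foot nearL [ 0.6345 -0.1709  0.012 ]
foot farR [ 0.555  -0.3176  0.012 ]
foot farL [ 0.6322 -0.3178  0.012 ]
stopper face? [ 0.5942 -0.2125  0.055 ]
78 19 [0.4522 0.1227 0.04  ] 13.9
84 23 [0.4522 0.1268 0.04  ] 16.9
90 22 [0.4526 0.1309 0.04  ] 16.2
96 22 [0.4525 0.1351 0.04  ] 16.3
102 22 [0.4533 0.1394 0.04  ] 16.4
108 22 [0.4533 0.1437 0.04  ] 16.5
114 21 [0.4536 0.148  0.04  ] 15.8
120 22 [0.454  0.1524 0.04  ] 16.7
126 21 [0.4544 0.1569 0.04  ] 16.0
132 22 [0.4547 0.1614 0.04  ] 16.9
138 21 [0.4551 0.1659 0.04  ] 16.2
144 22 [0.4555 0.1705 0.04  ] 17.1
150 21 [0.4559 0.1752 0.04  ] 16.4
156 21 [0.4559 0.1799 0.04  ] 16.5
162 21 [0.4567 0.1846 0.04  ] 16.6
168 20 [0.4571 0.1894 0.04  ] 15.9
174 20 [0.4571 0.1943 0.04  ] 16.0
180 19 [0.4575 0.1992 0.04  ] 15.3
186 20 [0.4579 0.2042 0.04  ] 16.2
192 19 [0.4584 0.2093 0.04  ] 15.5
198 20 [0.4588 0.2144 0.04  ] 16.4
204 19 [0.4592 0.2196 0.04  ] 15.6
210 19 [0.4592 0.2248 0.04  ] 15.7
216 19 [0.4601 0.2301 0.04  ] 15.8
222 19 [0.4601 0.2355 0.04  ] 15.9
228 19 [0.461  0.2409 0.04  ] 16.0
234 19 [0.461  0.2465 0.04  ] 16.1
240 21 [0.4628 0.252  0.04  ] 17.9
246 39 [0.4628 0.2577 0.04  ] 33.5
252 42 [0.4624 0.2634 0.04  ] 36.4
258 36 [0.4616 0.2692 0.04  ] 31.4
264 28 [0.4634 0.2751 0.04  ] 24.6
270 28 [0.4635 0.281  0.04  ] 24.7
276 28 [0.4644 0.287  0.04  ] 24.9
282 28 [0.4645 0.2932 0.04  ] 25.0
288 28 [0.4645 0.2994 0.04  ] 25.2
294 27 [0.465  0.3056 0.04  ] 24.5
300 28 [0.4656 0.312  0.04  ] 25.6
306 24 [0.4656 0.3184 0.04  ] 22.1
```

```bash
python3 - <<'E'
from h import *
import pickle
y=-.071; s=.113; g=np.array([.4519+np.sin(.071)*s,.121+np.cos(.071)*s])
env.reach([*g,.12],rv(y)); env.move_straight([*g,.0195],.1,stop_force=8)
print(readout.current_eef_pos(),readout.current_force())
jaws.move_gripper(0.0,30); print("gap",readout.current_finger_gap(),readout.current_force())
env.move_straight([*g,.10],.1); 
env.reach([.594,.05,.10],rv(0)); print(readout.current_eef_pos(),readout.current_force(),readout.current_clock())
r=wrist(); pickle.dump(r,open("w2.pkl","wb"))
sd=get_image("side")
c=lambda i:cv2.resize(i["color"][0:400,170:470,::-1],(400,533),interpolation=cv2.INTER_CUBIC)
cv2.imwrite("pics/w2.png",np.hstack([c(r),cv2.resize(sd["color"][60:260,240:390,::-1],(400,533),interpolation=cv2.INTER_CUBIC)]))
E
```

```text
[0.46048752 0.23397081 0.02011252] [ 0.56180485  0.09026965 -0.83308139]
gap 0.19914262513347217 [-1.31795046 -0.33066268  2.13098574]
[0.59291847 0.05074999 0.09938977] [-0.06965053  0.06956551 -1.12482628] 8.8667
```

View pics/w2.png

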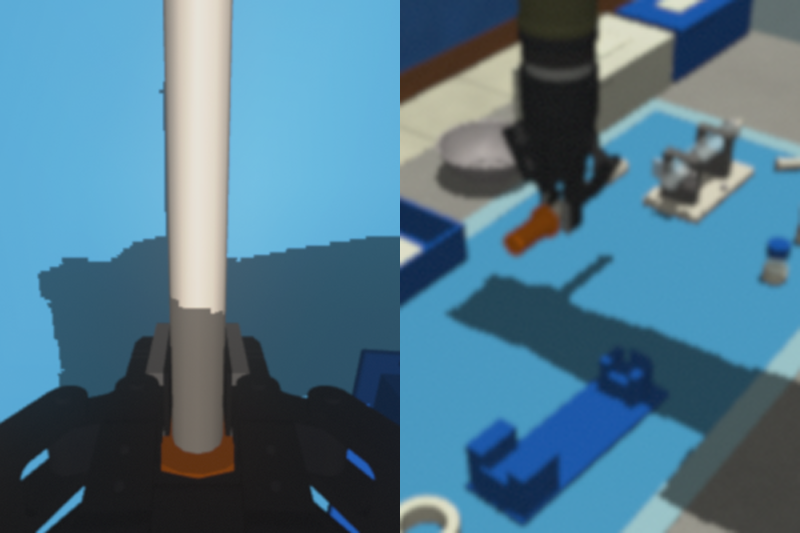

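Rod held, centred and straight between the pads; nose just off the top of the wrist view. I'll fit its axis against the calibration.

```bash
python3 - <<'E'
from h import *
import pickle
from scipy.optimize import least_squares
r=pickle.load(open("w2.pkl","rb")); im=r["color"].astype(int); m=im[...,0]>im[...,2]-5
rows=[];
for row in range(6,160,6):
    c=np.where(m[row,270:365])[0]
    rows.append((row,270+c[0]-.5,270+c[-1]+.5))
rows=np.array(rows); 
print(rows[::4])
for k in (6,80,150):
    q=rows[np.argmin(abs(rows[:,0]-k))]; print(k,np.round(atz(r,((q[1]+q[2])/2,q[0]),.118),4))
# silhouette model: tangent distance of edge rays to axis = 9mm
def f(p):
    a=np.array([p[0],.05,p[1]]); d=np.array([p[2],-1,p[3]]); d/=np.linalg.norm(d); e=[]
    for row,l,q in rows:
        for u,sg in((l,1),(q,-1)):
            o,v=ray(r,(u,row)); n=np.cross(v,d); n/=np.linalg.norm(n); e.append(1e3*(abs((a-o)@n)-.009))
    return e
def g(p):
    # signed
    a=np.array([p[0],.05,p[1]]); d=np.array([p[2],-1,p[3]]); d/=np.linalg.norm(d); e=[]
    for row,l,q in rows:
        for u,sg in((l,1),(q,-1)):
            o,v=ray(r,(u,row)); n=np.cross(v,d); n/=np.linalg.norm(n); 
            if n[0]<0:n=-n
            e.append(1e3*((a-o)@n+sg*.009))
    return e
s=least_squares(g,[.594,.118,0,0]); print(s.x,np.std(s.fun))
print(readout.current_eef_pos(),readout.current_clock(),R.from_rotvec(readout.current_tcp_rot()).as_matrix().round(4).tolist())
E
```

```text
[[  6.  293.5 343.5]
 [ 30.  293.5 342.5]
 [ 54.  294.5 341.5]
 [ 78.  294.5 341.5]
 [102.  294.5 340.5]
 [126.  295.5 340.5]
 [150.  295.5 339.5]]
6 [ 0.5925 -0.0572  0.118 ]
80 [ 0.5927 -0.0336  0.118 ]
150 [ 0.5929 -0.0067  0.118 ]
[ 0.59319878  0.11612881 -0.00583828 -0.0227839 ] 0.11330656137808104
[0.59289605 0.05152105 0.09976129] 8.9667 [[0.002, -1.0, -0.0013], [-1.0, -0.002, 0.0005], [-0.0005, 0.0013, -1.0]]
```

```bash
cat >> h.py <<'E'
def st(n=""): print(n,"t",round(readout.current_clock(),2),"p",np.round(readout.current_eef_pos(),4),"F",np.round(readout.current_force(),2),"M",np.round(readout.current_wrist_torque(),2),"gap",round(readout.current_finger_gap(),3))
E
python3 - <<'E'
from h import *
env.move_straight([.5942,-.02,.0351],.1); st(); env.pause(.4); st("set")
for y in (-.05,-.058,-.066,-.074):
    h=env.move_straight([.5942,y,.0351],.03,stop_force=8); st(f"{y} {h}"); 
    if h: break
env.pause(.2); st(); save(wrist(),"w3",(120,0,520,400),1.4)
E
```

```text
t 10.07 p [ 0.5947 -0.0197  0.0356] F [ 0.24  0.04 -0.6 ] M [0.03 0.05 0.02] gap 0.196
set t 10.47 p [ 0.5943 -0.0198  0.0353] F [ 0.51 -0.52 -0.16] M [0.01 0.09 0.03] gap 0.199
-0.05 False t 11.62 p [ 0.5942 -0.0499  0.0351] F [-0.41 -0.3  -1.2 ] M [-0.01 -0.01 -0.  ] gap 0.203
-0.058 False t 12.04 p [ 0.5942 -0.0582  0.0351] F [-0.68 -0.51 -0.91] M [-0.02 -0.02 -0.07] gap 0.198
-0.066 False t 12.46 p [ 0.5942 -0.0662  0.0351] F [-0.92  0.84 -1.21] M [-0.    0.02 -0.02] gap 0.196
-0.074 False t 12.88 p [ 0.5942 -0.0742  0.0351] F [ 0.45 -0.05 -1.22] M [0.   0.01 0.07] gap 0.201
 t 13.07 p [ 0.5942 -0.0739  0.0351] F [ 0.03 -0.31 -0.4 ] M [0.05 0.   0.03] gap 0.2
```

View pics/w3.png

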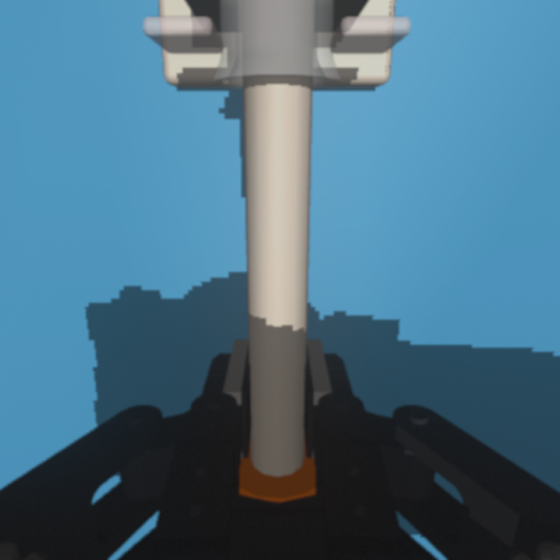

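Rod has entered the mouth, centred on the barrel (rod centre column 277 equals barrel centre 277), with no force. I'll continue stepwise to about 88 mm.

```bash
python3 - <<'E'
from h import *
w=wrist(); print("mouth y est",atz(w,(120+277/1.4,85/1.4),.069))
for y in np.arange(-.082,-.1396,-.00719):
    h=env.move_straight([.5942,y,.0351],.03,stop_force=17); st(f"{y:.4f} {h}")
    if h: break
E
```

```text
mouth y est [ 0.59393932 -0.16245565  0.069     ]
-0.0820 False t 13.59 p [ 0.5942 -0.0823  0.0351] F [ 0.34  0.31 -1.25] M [-0.02  0.04  0.02] gap 0.199
-0.0892 False t 13.98 p [ 0.5942 -0.0894  0.0351] F [ 0.2  -1.48 -1.1 ] M [-0.06  0.03 -0.03] gap 0.199
-0.0964 False t 14.38 p [ 0.5941 -0.0955  0.035 ] F [-0.19  5.36 -0.77] M [ 0.93  0.01 -0.01] gap 0.203
-0.1036 False t 14.77 p [ 0.594 -0.102  0.035] F [ 0.81  6.38 -0.85] M [ 1.2  -0.06  0.01] gap 0.201
-0.1108 False t 15.16 p [ 0.594  -0.1092  0.0349] F [ 0.87  6.21 -0.71] M [ 1.22 -0.11  0.07] gap 0.2
-0.1180 False t 15.55 p [ 0.594  -0.1163  0.0349] F [ 1.36  6.94 -0.6 ] M [ 1.24 -0.03  0.03] gap 0.196
-0.1251 False t 15.94 p [ 0.594  -0.1235  0.0349] F [ 0.28  7.28 -0.11] M [ 1.26 -0.01  0.07] gap 0.198
-0.1323 False t 16.33 p [ 0.594  -0.1307  0.0349] F [ 0.25  6.38 -0.93] M [ 1.17 -0.04  0.03] gap 0.198
-0.1395 False t 16.73 p [ 0.5939 -0.1378  0.0349] F [-0.33  5.93 -1.01] M [ 1.26 -0.03  0.05] gap 0.192
```

```bash
python3 - <<'E'
from h import *
jaws.move_gripper(1.0); env.pause(.4); st("open")
env.move_straight([.594,-.081,.0351],.08); env.pause(.3); st()
w=wrist(); s=get_image("side")
a=cv2.resize(w["color"][:,120:520,::-1],(500,500),interpolation=cv2.INTER_CUBIC)
b=cv2.resize(s["color"][80:180,330:390,::-1],(300,500),interpolation=cv2.INTER_CUBIC)
cv2.imwrite("pics/w4.png",np.hstack([a,b]))
import pickle; pickle.dump(w,open("w4.pkl","wb"))
E
```

```text
open t 17.79 p [ 0.5942 -0.1395  0.0351] F [0.7  1.14 0.1 ] M [-0.04  0.01  0.03] gap 0.999
 t 18.98 p [ 0.594  -0.0814  0.0351] F [-0.38 -0.76 -0.46] M [ 0.   -0.02  0.  ] gap 0.997
```

View pics/w4.png

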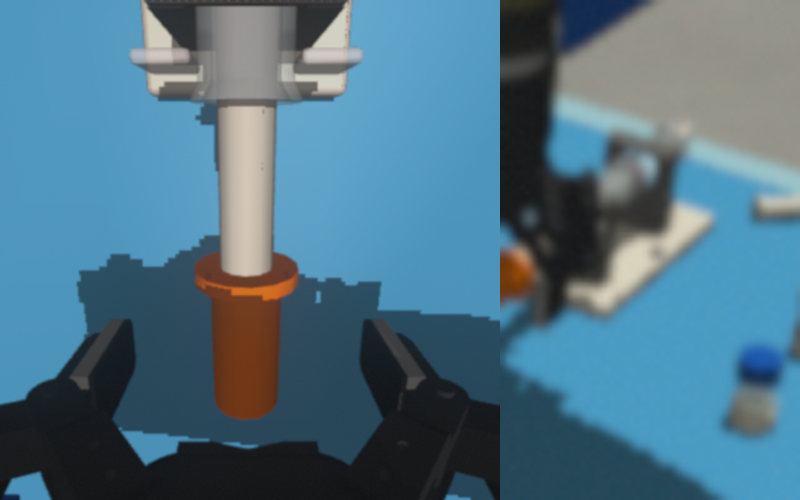

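Rod lies in the bore, handle (246,355) clear between the open fingers, collar at (246,275), mouth at row ~100. I'll check the depth, then take the handle.

```bash
python3 - <<'E'
from h import *
import pickle
w=pickle.load(open("w4.pkl","rb")); P=lambda x,y:(120+x*.8,y*.8)
for n,q,z in(("mouth",(246,101),.069),("collar L/R front rim",(246,272),.0525),("handle rear top",(246,417),.0505+.006),("handle ctr",(246,350),.063)): print(n,np.round(atz(w,P(*q),z),4))
for y in (-.145+.0,):
  pass
# predicted rows for nose y=-.251, droop: axis z at s
th=.0324
for s,dz,n in((.140,.018,"collar front top"),(.145,.018,"collar back top"),(.195,.0125,"handle rear top")):
    z=.055-.0012-(s-.085)*th
    print(n,(proj(w,[.594,-.251+s,z+dz])-[120,0])/.8)
E
```

```text
mouth [ 0.5941 -0.1639  0.069 ]
collar L/R front rim [ 0.5943 -0.1095  0.0525]
handle rear top [ 0.5945 -0.0522  0.0565]
handle ctr [ 0.5943 -0.0854  0.063 ]
collar front top [246.74545607 288.41073153]
collar back top [246.78899538 303.29595349]
handle rear top [247.16776189 420.62861456]
```

Measurements agree (nose ≈ -0.252, so 88 mm deep; handle centre ≈ y -0.082). Next: grip the handle, lift it to bore height while levelling, then push.

```bash
python3 - <<'E'
from h import *
env.move_straight([.594,-.081,.0312],.05); 
jaws.move_gripper(0.0,30); env.pause(.2); st("gripped")
th=.031
env.move_straight([.594,-.081+.0006,.0352],.01,attitude=rv(0,th)); env.pause(.3); st("lifted")
for y in np.arange(-.088,-.118,-.0075):
    h=env.move_straight([.594,y,.0352],.025,stop_force=15); st(f"{y:.4f} {h}")
    if h: break
E
```

```text
gripped t 20.11 p [ 0.5941 -0.081   0.0313] F [-0.43 -0.15  0.02] M [ 0.05 -0.08 -0.02] gap 0.278
lifted t 20.97 p [ 0.5939 -0.0803  0.0351] F [-0.16  0.29 -0.66] M [ 0.01  0.05 -0.03] gap 0.28
-0.0880 False t 21.42 p [ 0.5937 -0.0856  0.0351] F [-0.34  5.68 -0.77] M [ 1.21  0.   -0.05] gap 0.279
-0.0955 False t 21.87 p [ 0.5937 -0.0929  0.035 ] F [-0.18  6.41 -0.81] M [ 1.3  -0.03  0.01] gap 0.281
-0.1030 False t 22.32 p [ 0.5937 -0.1004  0.035 ] F [ 0.16  7.74 -1.03] M [ 1.39 -0.01  0.02] gap 0.279
-0.1105 False t 22.77 p [ 0.5937 -0.1079  0.035 ] F [0.18 6.76 0.3 ] M [ 1.3  -0.08  0.03] gap 0.283
```

Very smooth, with only stopper friction. Now to feel for the bottom in small steps.

```bash
python3 - <<'E'
from h import *
for y in np.arange(-.116,-.1375,-.0015):
    h=env.move_straight([.594,y,.0352],.015,stop_force=9)
    p=readout.current_eef_pos()[1]; f=np.mean([readout.current_force()[1] for _ in range(1)])
    print(round(y,4),h,round(p,4),round(f,2))
    if h or f>14: break
env.pause(.3); st("end")
w=wrist(); save(w,"w5",(120,0,520,400),1.25)
E
```

```text
-0.116 False -0.1132 7.29
-0.1175 False -0.1146 7.31
-0.119 False -0.1161 7.26
-0.1205 False -0.1176 7.23
-0.122 False -0.1191 7.74
-0.1235 False -0.1206 7.3
-0.125 False -0.1221 7.67
-0.1265 False -0.1236 8.35
-0.128 False -0.1251 7.72
-0.1295 False -0.1266 6.94
-0.131 False -0.1277 9.36
-0.1325 False -0.1278 12.29
-0.134 False -0.1278 16.71
end t 26.58 p [ 0.5934 -0.1278  0.0349] F [-0.2  15.03  0.53] M [ 2.87 -0.12 -0.07] gap 0.281
```

View pics/w5.png

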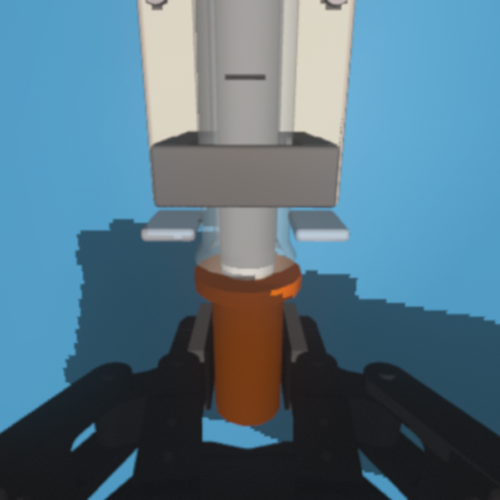

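Hard stop at y = -0.1278 (predicted -0.1275), and the picture shows the collar at (247,277) just off the mouth. The stopper is home. Relax, release, retreat upward.

```bash
python3 - <<'E'
from h import *
env.move_straight([.594,-.1290,.0350],.02); env.pause(.2); st("relaxed")
jaws.move_gripper(1.0); env.pause(.3); st("open")
p=readout.current_eef_pos()
env.move_straight([.594,-.115,.035],.05,attitude=rv(0,0)); env.move_straight([.594,-.10,.16],.12); env.pause(.5); st("up")
w=wrist(); save(w,"w6",(120,0,520,400),1.25)
import pickle; pickle.dump(w,open("w6.pkl","wb"))
E
```

```text
relaxed t 27.23 p [ 0.5938 -0.1278  0.0349] F [ 0.43  6.11 -1.49] M [1.2  0.04 0.05] gap 0.281
open t 28.16 p [ 0.594 -0.129  0.035] F [-0.02 -0.41  0.05] M [-0.02  0.01 -0.01] gap 1.004
up t 30.29 p [ 0.594  -0.1     0.1599] F [-0.5   0.45 -0.64] M [0.   0.03 0.02] gap 1.002
```

View pics/w6.png

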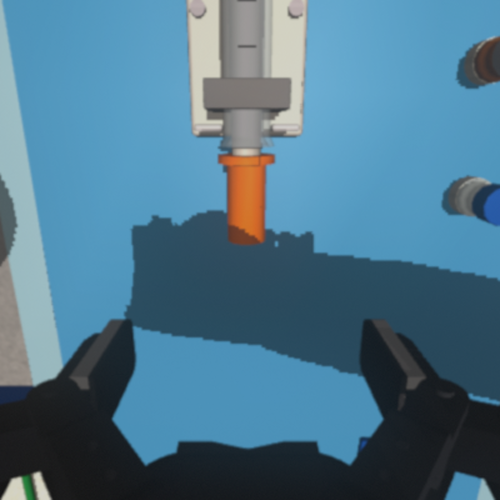

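Rod in the bore, collar (247,158) about 5 mm off the mouth (row ~150), gripper clear. Handing in.

```bash
python3 - <<'E'
from h import *
workorder.sign_off(); st()
E
```

```text
the job is handed in; nothing more can be done
the job is handed in; nothing more can be done
```

The job is done and handed in at about 30 s on the robot's clock; I got no verdict back.

- **Insertion:** I lifted the rod off the stand and slid it in to about 88 mm, with the stopper met at about 45 mm. The wrist force stayed around 6–7 N. I let go there and confirmed by wrist camera that it had settled in the bore.
- **Final push:** I gripped the handle, lifted it about 4 mm to bore height while levelling it, and pushed at about 7–8 N. The stopper came to a hard stop within 0.3 mm of the predicted depth. The highest wrist force I read was about 17 N.
- **Last checks:** I eased the force to 6 N before releasing and backing away upward. The final picture shows the collar about 5 mm off the mouth, the rod straight in the bore, the gripper clear, and the bystanders in view undisturbed.

One reading disagreed. The wrist-camera fit after the first grasp suggested the rod's nose was about 1.3° low. I put that down to calibration error, and the near-zero sideways forces on entry supported it.

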